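# Refit the hinged cover of a dry block heater

## Robot

A 6-joint arm with a two-finger parallel gripper is mounted at the origin on the work surface. World frame = base frame: x ahead of the robot, y to its left, z up, the work surface at z = 0. Lengths are in m, angles in rad, forces in N, time in s.
With the tool pointing down it reaches from about 0.25 to 0.775 m from the base axis. Payload 4 kg.
Tool frame: the origin (TCP) lies between the finger pads; the fingertips stand 25 mm ahead of it and the grasp point (between the pads) lies 6 mm ahead of it (robot.tip_reach is the distance from the TCP to the fingertips, in m); z points along the fingers, y is the line along which they close (so a half turn about z gives the same grasp; the last joint's range is limited). The gripper opens to 94 mm and grips with 3 to 60 N. Pads are 16 mm wide; open, the fingers measure 119 mm over their backs; the gripper's body (75 mm by 177 mm) begins 78 mm behind the grasp point.
Start: joints at [-1.264, 0.087, 1.371, -0, 1.684, -0.103], TCP at [0.219, -0.504, 0.231] pointing down, gripper open.
Joint ranges: [-3.1, 3.1], [-0.76, 2.03], [0.27, 2.55], [-1.08, 4.22], [0.17, 2.65], [-2.57, 2.57]. Speed limits (rad/s): [2.79, 2.79, 3.14, 3.14, 3.14, 3.14].

## Interface

Orientations are given as [roll, pitch, yaw] about the fixed x, y, z axes, in that order (R = Rz(yaw) Ry(pitch) Rx(roll)).
In Python, from bench import sensors, snapshot, camera_info, ticket, robot gives the robot as it stands.
- The arm moves only by the tool arm_command, never from a script. Its argument "plan" is a list of rows, each an object with "grip": the closure, from -1 (fully open) to 1 (shut); "slide": the shift along the tool's x, y, z normalised to -1 to 1, where 1 is 500 mm, a list of three; "spin": the turn about the tool's z normalised to -1 to 1, where 1 is 5 degrees. A call has 1 to 10 rows; each row shifts and turns the commanded pose from where the row before left it, along the tool's axes as they then stand; what a row does not reach is not made up. A row lasts 1/8 s, in which the tool goes at most 62.5 mm and 10.7 degrees, less where a joint would pass 70% of its speed; a pose out of reach is approached as far as the arm can. A call with a number of a shift or a turn outside -1 to 1 is refused whole. A call with a gripper value outside its range is refused whole. The fingers move at their own pace and stop on an object; the grip force is fixed at half the most. Time passes only in rows, so rows that do not move let the fingers close. It gives the time, the measured TCP pose, the force, the opening and the grip force at its end, in the units of the state.
- sensors.get_obs(): the state, without advancing time (a new reading comes with each control period).
- snapshot(name): name is "scene" or "side" or "wrist"; returns the picture (480x640x3 uint8, red, green, blue); there is no depth.
- camera_info(name): a dict with "fx", "fy", "cx", "cy" (pixels), "k1" (the pictures are not rectified: a ray, as slopes to the right and down, at radius r is drawn at 1 + k1 r^2 times it, then the intrinsics apply), "position" and "rotation" of the camera in the world. Camera axes: x right, y up, looking along -z (the intrinsics and any distortion apply to the point x, -y, -z); pixel columns grow to the right and rows downward; lengths in m; the calibration is good to about 2 mm. A picture is of the moment at which its call begins: read the wrist's pose just before it. camera_info takes no time and is no camera call; for the wrist camera it gives the pose at the moment of the call.
- ticket.close_job(): hands the job in; it is judged then, once.
The state is a dict: "time": time; "joint_positions": joint angles; "qvel": joint speeds; "joint_torque": joint torques, N m; "tool_pos": TCP position; "ee_rot": TCP orientation; "wrist_force": force on the tool from outside, world axes, zero at the start; "wrist_torque": the same for the moment, N m; "width": finger opening in m; "finger_force": force on a finger pad.
Only numpy, scipy, OpenCV 4.12 (cv2) and the standard library are available. Lean on these libraries where they do the work, as an engineer would, in place of code of your own. Each camera call takes 0.05 s, during which the arm holds its last target. There are 200 camera calls.

## Task

Put the steel cover back on the block heater: set it down over the block with its two hinge barrels lined up between the heater's two, then push the hinge pin right through all four barrels until its grip comes up against the heater's outer barrel. Put the pin in from whichever side has room, leave the cover shut and the pin fully home, and do not knock or shift anything else on the bench.

Things in the scene. Friction and masses are not known exactly. Their poses are not given: they have to be found in the camera images.
- heater: dry block heater, fixed: cream housing 210 mm deep (x), 124 mm wide (y), flat top 85 mm above the bench, sloped panel towards its -x. Origin under the housing's centre. Round the aluminium block a black rim stands 6 mm above the top, 101 mm (x) by 91 mm (y), its middle 13 mm along +x; vial caps inside it reach 19 mm above the top
- block_top (a point): middle of the block rim at the level of the heater's top face (heater frame 13, 0, 85 mm), heater's axes: the middle of the cover's underside belongs here
- hinge (a point): middle of the heater's hinge axis (heater frame 90, 0, 99 mm): y along the axis, x to the heater's rear, z up. Its two fixed aluminium barrels (26 mm outside, bore 15 mm, open at both ends) lie at y = 40 to 60 mm and -40 to -60 mm. The pin may enter from either side; a tall bottle blocks one of them
- cover: the loose steel cover: a shallow box open below, 116 mm (x) by 106 mm (y) by 30 mm tall, walls 4 mm, about 0.3 kg; starts upright on the bench. Origin: centre of its underside; x points to its hinge side, z up. Fitted, it has the heater's axes, goes over the block rim with 3.5 mm to spare on each side and rests on the heater's top face
- cover_handle (a point): centre of the cover's handle, a black bar 14 mm wide (x), 72 mm long (y) and 14 mm tall on two short posts, above the cover's middle: 58 mm above the cover's underside, 28 mm above its top. Cover's axes
- cover_hinge (a point): middle of the cover's hinge axis, 77 mm along the cover's x and 14 mm above its underside; y along the axis. Its two barrels (26 mm outside, bore 15 mm) lie at y = 12 to 36.5 and -12 to -36.5 mm: 3.5 mm to spare to the heater's. Fitted, it meets the heater's hinge point. The cover can slide these few mm; the pin's tapered nose draws it into line
- pin_grip (a point): loose hinge pin, by the centre of its ribbed grey and black grip, 16 x 16 mm square, 54 mm long. x is the pin's axis towards the nose: a steel rod 11 mm in diameter sticks out of the grip for 128 mm, the last 14 mm tapered to a 5 mm nose. Grip centre to shoulder 27 mm, to nose tip 155 mm. About 0.12 kg. Starts lying on the bench, nose drooping about 1 degree
- pin_mid (a point): point on the pin's axis 60 mm ahead of the grip's shoulder, 87 mm ahead of the grip's centre; x towards the nose. With the pin fully home, from either side, it lies at the heater's hinge point
- pin: the pin's own frame: 64 mm ahead of the grip's centre and 8 mm below the axis, x towards the nose
- solvent_bottle: tall amber 500 ml solvent bottle with a black cap, 86 mm across, 185 mm tall; stands on one side of the heater (left or right varies), in line with the hinge; origin under its centre
- vial_rack: low white rack of vials, 50 x 80 x 42 mm, beside the heater on the side away from the tall bottle, below the line of the hinge; origin under its centre
- beaker: empty glass beaker, 68 mm across, 85 mm tall; origin under its centre
- jar: amber glass jar with a white lid, 66 mm across, 85 mm tall; origin under its centre
- small_bottle: amber bottle with a black cap, 70 mm across, 135 mm tall; origin under its centre
- wash_bottle: white wash bottle with a bent spout, 72 mm across, 205 mm tall; origin under its centre
- mouse: black computer mouse, about 98 x 58 x 35 mm; origin under it
- filter_box: grey carton, 60 x 100 x 45 mm; origin under its centre
Mind the look-alikes: they are no part of the job. Leave any blue or purple look-alike of the cover alone. Leave any green look-alike of the heater alone.

How it is judged:
On the way, in this order (a step that is already met when the one before it is completed fails the run):
1. the cover sits on the heater over the block, its hinge barrels between the heater's (distance between cover_hinge and hinge below 0.007 m and angle between the y axis of cover_hinge and the y axis of hinge, either way round below 0.06 rad and angle between cover_hinge's own z axis and vertical below 0.04 rad and horizontal distance between cover_handle and block_top below 0.008 m), for 0.2 s.
2. the pin is through all four barrels and fully home, the cover still seated (all of step 1 and distance between pin_mid and hinge below 0.006 m and angle between the x axis of pin_mid and the y axis of hinge, either way round below 0.05 rad), for 0.2 s.
At the end, for the whole second after the job is handed in: Cover shut on the heater (hinge point within 7 mm of the heater's, handle within 8 mm of the block's middle, level to 2 and square to 3 degrees); pin through all four barrels from either side (in line to 3 degrees, its middle within 6 mm of the hinge point); both released, at rest (all of step 2 and linear speed of each of cover, pin below 0.02 m/s and contact force between each of pin, cover and the fingers below 0.1 N); the robot touches nothing.
It fails at once if the tall solvent bottle or the vial rack beside the heater is shifted by more than 25 mm or knocked over (distance of any of solvent_bottle, vial_rack from where it was at the start of the episode above 0.025 m or angle between any of solvent_bottle, vial_rack's own z axis and vertical above 0.35 rad).
It fails at once if the beaker or the jar is shifted by more than 25 mm or knocked over (distance of any of beaker, jar from where it was at the start of the episode above 0.025 m or angle between any of beaker, jar's own z axis and vertical above 0.35 rad).
It fails at once if the small bottle or the wash bottle is shifted by more than 25 mm or knocked over (distance of any of small_bottle, wash_bottle from where it was at the start of the episode above 0.025 m or angle between any of small_bottle, wash_bottle's own z axis and vertical above 0.35 rad).
It fails at once if the mouse or the carton is shifted by more than 25 mm or knocked over (distance of any of mouse, filter_box from where it was at the start of the episode above 0.025 m or angle between any of mouse, filter_box's own z axis and vertical above 0.35 rad).
It also fails if it takes over 72 s, if anything falls off the work surface, if the arm or the gripper's body presses on something with over 40 N, if the wrist force passes 120 N, or if a joint passes its speed limit or range.

## Working session

There is one attempt and no reset: what is moved stays moved. The work goes in short steps, Python scripts to look and compute and a tool call to move; the robot and the scene stay as the last step left them, time stands still between calls to the robot, and variables do not carry over. Pictures are saved under pics/ and viewed, at most 11 in all, crops included, and the job is handed in when it is done.

Besides the shell and the picture viewer there is one more tool, called as name(argument=value, ...) on one line, values as JSON. arm_command: Moves the arm, as the interface text tells. Scaled input: -1 to 1 covers 500 mm each way for a shift and 5 degrees each way for a turn. Its arguments: {"type":"object","properties":{"plan":{"type":"array","items":{"type":"object","properties":{"grip":{"type":"number"},"slide":{"type":"array","items":{"type":"number"}},"spin":{"type":"number"}}}}},"required":["plan"]}

```bash
mkdir -p pics; ls
python3 - <<'E'
from bench import sensors, snapshot, camera_info
import cv2
for n in("scene","side"):
    cv2.imwrite(f"pics/{n}0.png",snapshot(n)[:,:,::-1]); print(n,camera_info(n))
print(camera_info("wrist")); print(sensors.get_obs())
E
```

```text
pics
scene {'fx': 480.54191977155295, 'fy': 480.54191977155295, 'cx': 315.10908132090884, 'cy': 234.49108861714842, 'k1': 0.04313497174975184, 'position': array([1.06525438, 0.26385607, 1.15182789]), 'rotation': array([ 0.54330147, -0.0127022 ,  1.98666741])}
side {'fx': 621.8637662812064, 'fy': 621.8637662812064, 'cx': 322.9321365434026, 'cy': 239.35560842549907, 'k1': -0.030989947016054526, 'position': array([0.40403291, 1.26233467, 1.59412774]), 'rotation': array([ 0.69424177,  0.0070197 , -3.09496696])}
{'fx': 331.38992986901695, 'fy': 331.38992986901695, 'cx': 320.9441391476007, 'cy': 241.16325922046516, 'k1': -0.044543683964451915, 'position': array([ 0.29138346, -0.47340935,  0.38333232]), 'rotation': array([-0.2710324 ,  0.00216964, -1.16135936])}
{'time': 0.1, 'joint_positions': array([-1.26410582e+00,  8.79213546e-02,  1.37207857e+00, -5.75686202e-06,
        1.68356508e+00, -1.03073683e-01]), 'qvel': array([ 0.00092506, -0.00300141, -0.00406915,  0.00031096, -0.00016612,
        0.00012442]), 'joint_torque': array([ 2.62678062e-03, -3.41253912e+01, -3.03302479e+01,  7.19923689e-02,
        3.03870672e-02, -1.07038854e-04]), 'tool_pos': array([ 0.21899466, -0.50405813,  0.2294116 ]), 'ee_rot': array([-3.13963018e+00, -1.97246457e-04,  4.09763352e-01]), 'wrist_force': array([ 0.21793103, -0.03316628,  0.20680974]), 'wrist_torque': array([-0.01812781, -0.04229569,  0.0157889 ]), 'finger_force': 0.0, 'width': 0.09434510526321538}
```

View pics/scene0.png

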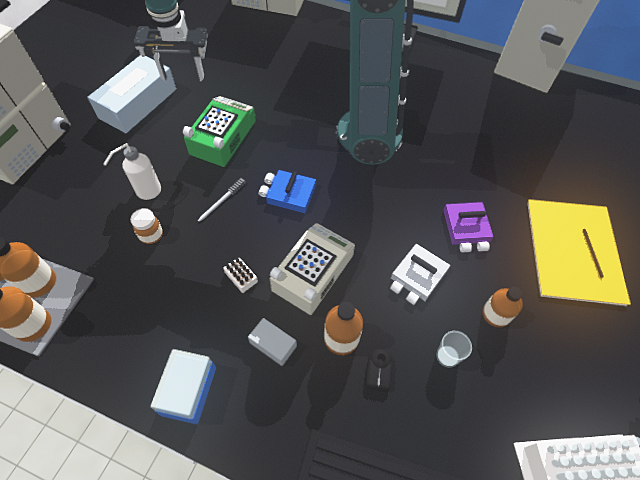

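View pics/side0.png

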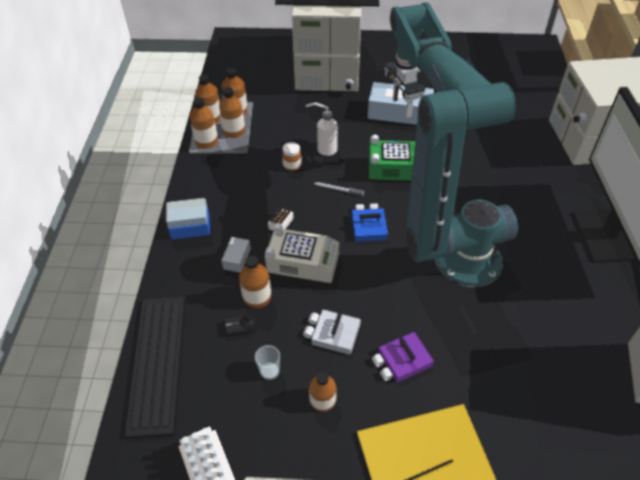

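```bash
cat > h.py <<'E'
import numpy as np, cv2
from scipy.spatial.transform import Rotation as R
from bench import sensors, snapshot, camera_info
def grab(n):
    o=sensors.get_obs(); c=camera_info(n); im=snapshot(n)[:,:,::-1].copy(); return im,c,o
def rot(c): return R.from_euler('xyz',c['rotation']).as_matrix()
def proj(c,P):
    q=(np.atleast_2d(P)-c['position'])@rot(c); s=np.c_[q[:,0],-q[:,1]]/-q[:,2:]
    s=s*(1+c['k1']*(s**2).sum(1,keepdims=True)); return s*[c['fx'],c['fy']]+[c['cx'],c['cy']]
def back(c,uv,z):
    d=(np.atleast_2d(np.float64(uv))-[c['cx'],c['cy']])/[c['fx'],c['fy']]; s=d.copy()
    for _ in range(20): s=d/(1+c['k1']*(s**2).sum(1,keepdims=True))
    r=np.c_[s[:,0],-s[:,1],-np.ones(len(s))]@rot(c).T
    return c['position']+r*((z-c['position'][2])/r[:,2])[:,None]
def crop(im,x0,x1,y0,y1,k,f):
    o=cv2.resize(im[y0:y1,x0:x1],None,fx=k,fy=k,interpolation=cv2.INTER_CUBIC)
    for x in range(-(-x0//20)*20,x1,20): cv2.putText(o,str(x),(int((x-x0)*k),10),0,.35,(0,255,255)); cv2.line(o,(int((x-x0)*k),12),(int((x-x0)*k),18),(0,255,255))
    for y in range(-(-y0//20)*20,y1,20): cv2.putText(o,str(y),(0,int((y-y0)*k)+4),0,.35,(0,255,255)); cv2.line(o,(24,int((y-y0)*k)),(30,int((y-y0)*k)),(0,255,255))
    cv2.imwrite(f,o)
E
python3 - <<'E'
from h import *
crop(cv2.imread('pics/scene0.png'),190,460,170,320,2.96,'pics/c1.png')
E
```

```text
(no output)
```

View pics/c1.png

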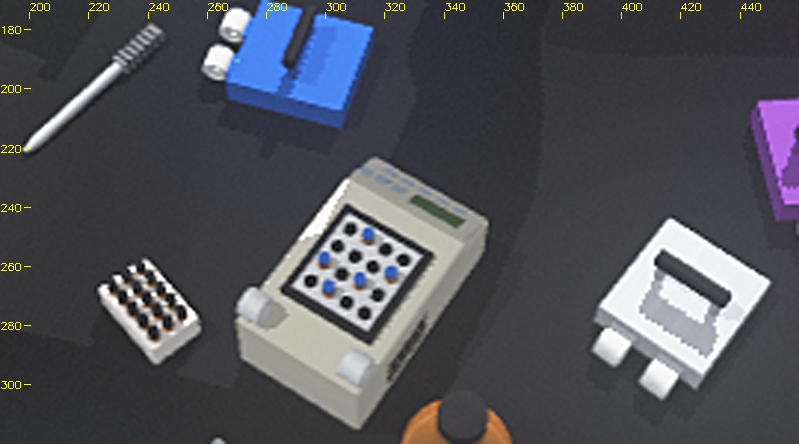

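The crop shows three cover look-alikes: blue (300,190), purple (468,222) and bare steel (420,271). The steel one is the cover. There are two heaters: green (220,130) and cream (313,268). The cream one is the heater, with the bottle on its +y side and the rack on its -y side. The pin runs from its grip at (244,180) to its nose at (198,221).

Run:
```python
from h import *
np.set_printoptions(precision=4,suppress=True)
c=camera_info('scene')
f=lambda L:[(190+x/2.96,170+y/2.96) for x,y in L]
a=back(c,f([(658,259),(728,297)]),.06); d=a[1]-a[0]; print('handle',a.mean(0),np.linalg.norm(d),np.degrees(np.arctan2(d[1],d[0])))
r=back(c,f([(347,207),(434,249),(368,343),(283,290)]),.091); print('rim',r,r.mean(0),np.linalg.norm(np.diff(r,axis=0),axis=1))
e=r[2]-r[1]+r[3]-r[0];print('xaxis yaw',np.degrees(np.arctan2(e[1],e[0])))
e=r[1]-r[0]+r[2]-r[3];print('yaxis yaw-90',np.degrees(np.arctan2(e[1],e[0]))-90)
p=back(c,f([(25,150),(122,70),(160,29)]),.008); print('pin',p,np.linalg.norm(p[0]-p[1]),np.linalg.norm(p[0]-p[2]))
e=p[0]-p[2];print('pin yaw',np.degrees(np.arctan2(e[1],e[0])))
o=back(c,f([(150,310),(460,405)]),.042);o[1]=back(c,f([(463,410)]),.185)[0];print('rack,bottle',o)
```

```text
handle [0.4221 0.3001 0.06  ] 0.06702496720420789 80.73512491497223
rim [[ 0.4969  0.0055  0.091 ]
 [ 0.5043  0.0901  0.091 ]
 [ 0.6075  0.0743  0.091 ]
 [ 0.5921 -0.0101  0.091 ]] [0.5502 0.04   0.091 ] [0.0849 0.1044 0.0858]
xaxis yaw -8.97424064087599
yaxis yaw-90 -7.655092974752407
pin [[ 0.5208 -0.3194  0.008 ]
 [ 0.4007 -0.2814  0.008 ]
 [ 0.3404 -0.2714  0.008 ]] 0.12595213197934535 0.186600581424219
pin yaw -14.910554768090957
rack,bottle [[ 0.6348 -0.1191  0.042 ]
 [ 0.6685  0.1757  0.185 ]]
```

```bash
cat >> h.py <<'E'
def plan(start,yaw,*wps):
    """wps: (x,y,z,yawdeg[,step_mm]) ; prints rows [sx,sy,sz,spin], slide in axes before the row's turn"""
    p=np.array(start,float); y=yaw
    for w in wps:
        t=np.array(w[:3]); dy=(w[3]-y+180)%360-180; step=w[4]/1000 if len(w)>4 else .06
        n=max(1,int(np.ceil(np.linalg.norm(t-p)/step-1e-6)),int(np.ceil(abs(dy)/5-1e-6)))
        for i in range(n):
            D=(t-p)/(n-i); a=np.radians(y); s=(w[3]-y+180)%360-180; s=s/(n-i)
            l=np.round(np.array([D@[np.cos(a),np.sin(a),0],D@[np.sin(a),-np.cos(a),0],-D[2]])/.5,4)
            sp=np.round(-s/5,2); d=l*.5
            p=p+d[0]*np.array([np.cos(a),np.sin(a),0])+d[1]*np.array([np.sin(a),-np.cos(a),0])-[0,0,d[2]]; y-=sp*5
            print(*l,'|',sp)
        print('->',p.round(4),round(y,2))
def now():
    o=sensors.get_obs(); return o['tool_pos'],np.degrees(o['ee_rot'][2])
E
python3 - <<'E'
from h import *
plan(*now(),(.23,-.46,.27,23.5),(.40,.30,.27,81,.062*1000))
E
```

```text
0.0276 -0.036 -0.0406 | -0.0
0.0277 -0.0361 -0.0406 | -0.0
-> [ 0.23 -0.46  0.27] 23.48
0.0706 -0.0968 0.0 | -0.88
0.0778 -0.0911 0.0 | -0.89
0.0846 -0.0848 0.0 | -0.88
0.0909 -0.0781 0.0 | -0.89
0.0967 -0.0708 0.0 | -0.88
0.1018 -0.0632 0.0 | -0.89
0.1064 -0.0551 0.0 | -0.88
0.1103 -0.0467 0.0 | -0.89
0.1136 -0.038 0.0 | -0.88
0.1162 -0.0292 0.0 | -0.89
0.1181 -0.0201 0.0 | -0.88
0.1193 -0.011 0.0 | -0.89
0.1198 -0.0017 0.0 | -0.88
-> [0.4  0.3  0.27] 80.98
```

arm_command(plan=[{"grip": -1,"slide": [0.028,-0.036,-0.04],"spin": 0},{"grip": -1,"slide": [0.028,-0.036,-0.04],"spin": 0},{"grip": -1,"slide": [0.071,-0.097,0],"spin": -0.88},{"grip": -1,"slide": [0.078,-0.091,0],"spin": -0.88},{"grip": -1,"slide": [0.085,-0.085,0],"spin": -0.88},{"grip": -1,"slide": [0.091,-0.078,0],"spin": -0.88},{"grip": -1,"slide": [0.097,-0.071,0],"spin": -0.88},{"grip": -1,"slide": [0.102,-0.063,0],"spin": -0.88},{"grip": -1,"slide": [0.106,-0.055,0],"spin": -0.88},{"grip": -1,"slide": [0.11,-0.047,0],"spin": -0.88}])

```text
time: 1.35
tool_pos: [0.3358, 0.0094, 0.2703]
ee_rot: [3.141, -0.0, 1.026]
wrist_force: [0.9, 0.1, 0.5]
width: 0.094
finger_force: 0.0
```

arm_command(plan=[{"grip": -1,"slide": [0.114,-0.038,0],"spin": -0.9},{"grip": -1,"slide": [0.116,-0.029,0],"spin": -0.9},{"grip": -1,"slide": [0.118,-0.02,0],"spin": -0.9},{"grip": -1,"slide": [0.119,-0.011,0],"spin": -0.9},{"grip": -1,"slide": [0.12,-0.002,0],"spin": -0.9},{"grip": -1,"slide": [0,0,0],"spin": 0},{"grip": -1,"slide": [0,0,0],"spin": 0}])

```text
time: 2.22
tool_pos: [0.4013, 0.2993, 0.2698]
ee_rot: [-3.141, 0.002, 1.417]
wrist_force: [0.1, 0.6, 0.1]
width: 0.094
finger_force: 0.0
```

Run:
```python
from h import *
im,c,o=grab('wrist'); print(o['time'],*now(),c['position'],c['rotation'])
cv2.imwrite('pics/w1raw.png',im); crop(im,0,640,0,480,1.25,'pics/w1.png')
for n in ('position','rotation'): print(c[n].tolist())
```

```text
2.225 [0.40144551 0.29880119 0.27037518] 81.11252181772804 [0.41443472 0.37628234 0.42357659] [-0.27235976  0.00179012 -0.15444384]
[0.4144347180046063, 0.37628233544175443, 0.42357658987452]
[-0.2723597551260292, 0.0017901190832723124, -0.15444384352810328]
```

View pics/w1.png

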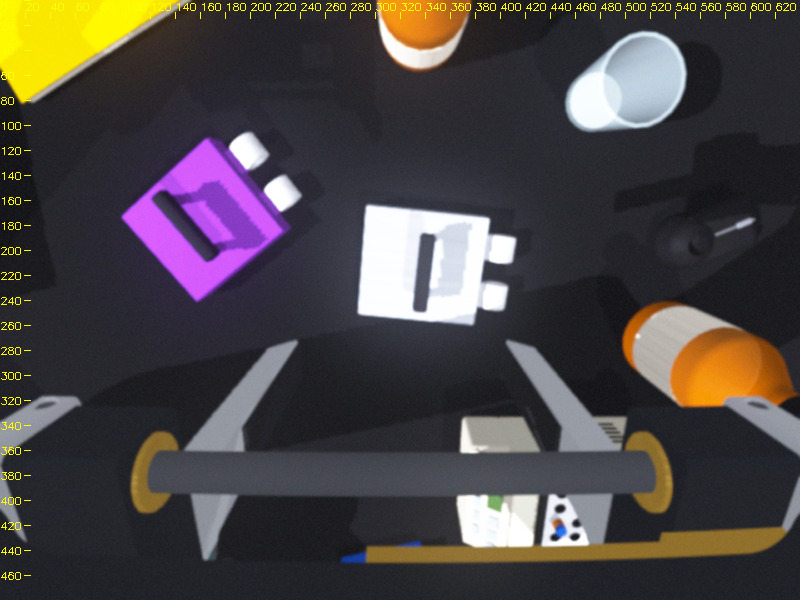

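Run:
```python
from h import *
np.set_printoptions(precision=4,suppress=True)
c=camera_info('wrist')
V=lambda L:[(x/1.25,y/1.25) for x,y in L]
a=back(c,V([(428,234),(420,311)]),.065);d=a[0]-a[1];print(a.mean(0),np.linalg.norm(d),np.degrees(np.arctan2(d[1],d[0]))-90)
k=V([(366,205),(490,218),(473,325),(358,313)])
r=back(c,k,.03);print(r,r.mean(0),np.linalg.norm(np.diff(r,axis=0),axis=1))
e=r[1]-r[0]+r[2]-r[3];print(np.degrees(np.arctan2(e[1],e[0])))
e=r[0]-r[3]+r[1]-r[2];print(np.degrees(np.arctan2(e[1],e[0]))-90)
b=back(c,V([(505,249),(496,297)]),.02);print(b, b.mean(0))
im=cv2.imread('pics/w1raw.png');
```

```text
[0.4225 0.2992 0.065 ] 0.06960561376791978 -13.913605566281376
[[0.3792 0.3644 0.03  ]
 [0.4921 0.3347 0.03  ]
 [0.4646 0.2319 0.03  ]
 [0.3528 0.2622 0.03  ]] [0.4222 0.2983 0.03  ] [0.1167 0.1065 0.1159]
-14.927513327973621
-14.722782311882497
[[0.5056 0.3016 0.02  ]
 [0.4922 0.2543 0.02  ]] [0.4989 0.278  0.02  ]
```

The cover is centred at (.4224, .2987) with yaw -14.8°, and its size and hinge position check out. Next I'll look at the heater from above.

Run:
```python
from h import *
plan(*now(),(.57,.02,.33,81,55))
```

```text
-0.0713 0.0599 -0.017 | 0.0
-0.0713 0.0599 -0.017 | 0.0
-0.0712 0.0599 -0.017 | 0.0
-0.0713 0.0599 -0.0171 | 0.01
-0.0712 0.0599 -0.017 | 0.0
-0.0712 0.0599 -0.0171 | 0.01
-0.0711 0.0601 -0.017 | 0.0
-> [0.57 0.02 0.33] 81.01
```

arm_command(plan=[{"grip": -1,"slide": [-0.071,0.06,-0.017],"spin": 0},{"grip": -1,"slide": [-0.071,0.06,-0.017],"spin": 0},{"grip": -1,"slide": [-0.071,0.06,-0.017],"spin": 0},{"grip": -1,"slide": [-0.071,0.06,-0.017],"spin": 0},{"grip": -1,"slide": [-0.071,0.06,-0.017],"spin": 0},{"grip": -1,"slide": [-0.071,0.06,-0.017],"spin": 0},{"grip": -1,"slide": [-0.071,0.06,-0.017],"spin": 0},{"grip": -1,"slide": [0,0,0],"spin": 0},{"grip": -1,"slide": [0,0,0],"spin": 0}])

```text
time: 3.4
tool_pos: [0.5702, 0.0213, 0.3304]
ee_rot: [3.141, -0.0, 1.415]
wrist_force: [-0.4, 0.0, -0.3]
width: 0.094
finger_force: 0.0
```

Run:
```python
from h import *
im,c,o=grab('wrist'); print(o['time'],*now())
cv2.imwrite('pics/w2raw.png',im); crop(im,150,550,70,370,2,'pics/w2.png')
import pickle; pickle.dump(c,open('w2.pkl','wb'))
```

```text
3.4 [0.57007699 0.02201276 0.33041533] 81.1471315158463
```

View pics/w2.png

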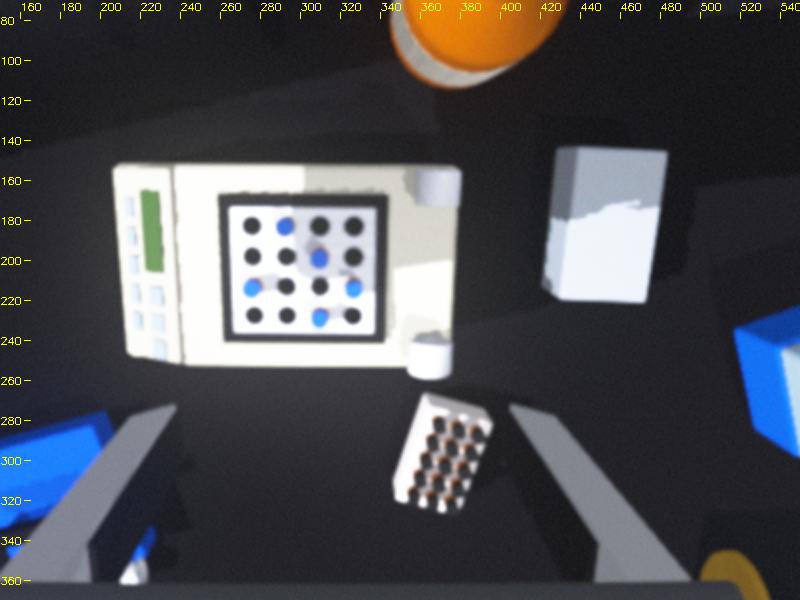

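Run:
```python
from h import *
import pickle
np.set_printoptions(precision=4,suppress=True)
c=pickle.load(open('w2.pkl','rb'))
V=lambda L:[(150+x/2,70+y/2) for x,y in L]
r=back(c,V([(219,194),(388,193),(385,342),(226,341)]),.091);print(r,r.mean(0),np.linalg.norm(np.diff(r,axis=0),axis=1))
e=r[1]-r[0]+r[2]-r[3];print(np.degrees(np.arctan2(e[1],e[0])))
e=r[0]-r[3]+r[1]-r[2];print(np.degrees(np.arctan2(e[1],e[0]))-90)
h=back(c,V([(175,164),(461,168),(452,366),(183,364)]),.085);print('top corners',h)
e=h[1]-h[0]+h[2]-h[3];print(np.degrees(np.arctan2(e[1],e[0])))
# model overlay
def H(x,y,yaw,L):
    a=np.radians(yaw);L=np.array(L,float)/1000
    return np.c_[x+L[:,0]*np.cos(a)-L[:,1]*np.sin(a),y+L[:,0]*np.sin(a)+L[:,1]*np.cos(a),L[:,2]]
# least squares on rim corners + rear top corners, block_top frame
from scipy.optimize import least_squares
mod=[(-50.5,45.5,91),(50.5,45.5,91),(50.5,-45.5,91),(-50.5,-45.5,91),(92,62,85),(92,-62,85)]
uv=np.array(V([(219,194),(388,193),(385,342),(226,341),(461,168),(452,366)]))
f=lambda q:(proj(c,H(*q,mod))-uv).ravel()
s=least_squares(f,[.55,.04,-8],loss='soft_l1');print(s.x,f(s.x).reshape(-1,2))
p=proj(c,H(*s.x,[(77,60,99),(77,40,99),(77,-40,99),(77,-60,99),(77,60,112),(77,-60,112)]));print((p-[150,70])*2)
# bottle bottom label edge / rack
rk=back(c,V([(425,393),(492,420),(458,512),(396,500)]),.042);print('rack',rk,rk.mean(0))
```

```text
[[ 0.5093  0.09    0.091 ]
 [ 0.6065  0.0751  0.091 ]
 [ 0.5922 -0.0135  0.091 ]
 [ 0.4956  0.0023  0.091 ]] [0.5509 0.0385 0.091 ] [0.0983 0.0898 0.098 ]
-8.997876803208475
-8.998573293404064
top corners [[ 0.4861  0.1109  0.085 ]
 [ 0.6511  0.0825  0.085 ]
 [ 0.6321 -0.0374  0.085 ]
 [ 0.4642 -0.0097  0.085 ]]
-9.576677841651206
[ 0.5508  0.038  -9.1671] [[-1.0724 -0.7238]
 [ 1.2669  0.0121]
 [ 1.0935  0.9357]
 [-1.2776  1.1231]
 [ 0.1886 -1.894 ]
 [-0.2177  0.3464]]
[[439.008  167.8328]
 [437.6173 203.8017]
 [432.1815 338.8239]
 [430.8611 370.4174]
 [442.3675 168.1339]
 [433.6823 377.1738]]
rack [[ 0.6162 -0.069   0.042 ]
 [ 0.6613 -0.0969  0.042 ]
 [ 0.6292 -0.1668  0.042 ]
 [ 0.5847 -0.1495  0.042 ]] [ 0.6228 -0.1205  0.042 ]
```

Run:
```python
from h import *
plan(*now(),(.4224,.2987,.20,75.2,60),(.4224,.2987,.064,75.2,45))
```

```text
0.0836 -0.0628 0.0435 | 0.2
0.0824 -0.0643 0.0435 | 0.2
0.0813 -0.0657 0.0435 | 0.2
0.0802 -0.0671 0.0434 | 0.2
0.0789 -0.0685 0.0435 | 0.19
0.0778 -0.0699 0.0434 | 0.2
-> [0.4224 0.2987 0.2   ] 75.2
0.0 0.0 0.068 | -0.0
0.0 0.0 0.068 | -0.0
0.0 0.0 0.068 | -0.0
0.0 0.0 0.068 | -0.0
-> [0.4224 0.2987 0.064 ] 75.2
```

arm_command(plan=[{"grip": -1,"slide": [0.0836,-0.0628,0.0435],"spin": 0.2},{"grip": -1,"slide": [0.0824,-0.0643,0.0435],"spin": 0.2},{"grip": -1,"slide": [0.0813,-0.0657,0.0435],"spin": 0.2},{"grip": -1,"slide": [0.0802,-0.0671,0.0435],"spin": 0.2},{"grip": -1,"slide": [0.079,-0.0685,0.0435],"spin": 0.2},{"grip": -1,"slide": [0.0778,-0.07,0.0435],"spin": 0.2},{"grip": -1,"slide": [0,0,0.06],"spin": 0},{"grip": -1,"slide": [0,0,0.06],"spin": 0},{"grip": -1,"slide": [0,0,0],"spin": 0},{"grip": -1,"slide": [0,0,0],"spin": 0}])

```text
time: 4.7
tool_pos: [0.4232, 0.2992, 0.1409]
ee_rot: [3.14, -0.001, 1.313]
wrist_force: [0.9, 0.7, -0.3]
width: 0.094
finger_force: 0.0
```

Run:
```python
from h import *
print(*now()); plan(*now(),(.4224,.2987,.064,75.2,40))
```

```text
[0.42315918 0.29918135 0.14088899] 75.21970911434597
-0.0007 -0.0006 0.0769 | 0.0
-0.0006 -0.0006 0.0769 | 0.0
-> [0.4224 0.2987 0.064 ] 75.22
```

Good. I'll go down and close on the handle.

arm_command(plan=[{"grip": -1,"slide": [0,0,0.051],"spin": 0},{"grip": -1,"slide": [0,0,0.051],"spin": 0},{"grip": -1,"slide": [0,0,0.051],"spin": 0},{"grip": -1,"slide": [0,0,0],"spin": 0},{"grip": 1,"slide": [0,0,0],"spin": 0},{"grip": 1,"slide": [0,0,0],"spin": 0},{"grip": 1,"slide": [0,0,0],"spin": 0},{"grip": 1,"slide": [0,0,0],"spin": 0},{"grip": 1,"slide": [0,0,0],"spin": 0},{"grip": 1,"slide": [0,0,0],"spin": 0}])

```text
time: 5.95
tool_pos: [0.4231, 0.2986, 0.0629]
ee_rot: [-3.141, 0.0, 1.312]
wrist_force: [-0.2, -0.3, -0.2]
width: 0.0375
finger_force: 0.0
```

arm_command(plan=[{"grip": 1,"slide": [0,0,0],"spin": 0},{"grip": 1,"slide": [0,0,0],"spin": 0},{"grip": 1,"slide": [0,0,0],"spin": 0},{"grip": 1,"slide": [0,0,0],"spin": 0},{"grip": 1,"slide": [0,0,0],"spin": 0},{"grip": 1,"slide": [0,0,0],"spin": 0}])

```text
time: 6.7
tool_pos: [0.423, 0.2987, 0.0629]
ee_rot: [-3.141, 0.0, 1.312]
wrist_force: [-2.4, 0.7, 0.5]
width: 0.0138
finger_force: 30.0
```

Run:
```python
from h import *
plan(*now(),(.423,.2987,.285,75.2,45),(.5509,.0383,.285,80.9,45),(.5509,.0383,.19,80.9,40))
```

```text
-0.0 0.0 -0.0889 | -0.0
-0.0 0.0 -0.0888 | -0.0
-0.0 0.0 -0.0889 | -0.0
-0.0 0.0 -0.0888 | -0.0
-0.0 0.0001 -0.0889 | -0.0
-> [0.423  0.2987 0.285 ] 75.18
-0.0626 0.0544 0.0 | -0.16
-0.0633 0.0535 0.0 | -0.16
-0.0641 0.0526 0.0 | -0.16
-0.0648 0.0517 0.0 | -0.17
-0.0656 0.0507 0.0 | -0.16
-0.0663 0.0498 0.0 | -0.17
-0.0669 0.0487 0.0 | -0.16
-> [0.5509 0.0383 0.285 ] 80.88
-0.0 0.0 0.0633 | -0.0
-0.0 0.0 0.0634 | -0.0
-0.0 0.0 0.0633 | -0.0
-> [0.5509 0.0383 0.19  ] 80.88
```

arm_command(plan=[{"grip": 1,"slide": [0,0,-0.04],"spin": 0},{"grip": 1,"slide": [0,0,-0.08],"spin": 0},{"grip": 1,"slide": [0,0,-0.1],"spin": 0},{"grip": 1,"slide": [0,0,-0.1],"spin": 0},{"grip": 1,"slide": [0,0,-0.08],"spin": 0},{"grip": 1,"slide": [0,0,-0.044],"spin": 0},{"grip": 1,"slide": [0,0,0],"spin": 0}])

```text
time: 7.58
tool_pos: [0.4244, 0.2987, 0.2861]
ee_rot: [3.138, -0.002, 1.311]
wrist_force: [0.2, 0.2, -4.5]
width: 0.014
finger_force: 30.0
```

arm_command(plan=[{"grip": 1,"slide": [-0.0626,0.0544,0],"spin": -0.16},{"grip": 1,"slide": [-0.0633,0.0535,0],"spin": -0.16},{"grip": 1,"slide": [-0.0641,0.0526,0],"spin": -0.16},{"grip": 1,"slide": [-0.0648,0.0517,0],"spin": -0.17},{"grip": 1,"slide": [-0.0656,0.0507,0],"spin": -0.16},{"grip": 1,"slide": [-0.0663,0.0498,0],"spin": -0.17},{"grip": 1,"slide": [-0.0669,0.0487,0],"spin": -0.16},{"grip": 1,"slide": [0,0,0],"spin": 0},{"grip": 1,"slide": [0,0,0],"spin": 0}])

```text
time: 8.7
tool_pos: [0.5505, 0.0382, 0.2826]
ee_rot: [-3.138, 0.0, 1.411]
wrist_force: [0.2, -0.3, -4.3]
width: 0.0138
finger_force: 30.0
```

Run:
```python
from h import *
print(*now()); plan(*now(),(.5509,.0383,.19,80.9,40))
im,c,o=grab('wrist'); im2=im; print(o['width'],o['finger_force'])
crop(im,150,550,130,430,2,'pics/w3.png')
```

```text
[0.55046762 0.03823349 0.28262347] 80.84505418011602
0.0001 0.0003 0.0617 | -0.0
0.0001 0.0003 0.0618 | -0.01
0.0001 0.0002 0.0617 | -0.0
-> [0.5509 0.0383 0.19  ] 80.9
0.013753398242914515 29.998894035816193
```

View pics/w3.png

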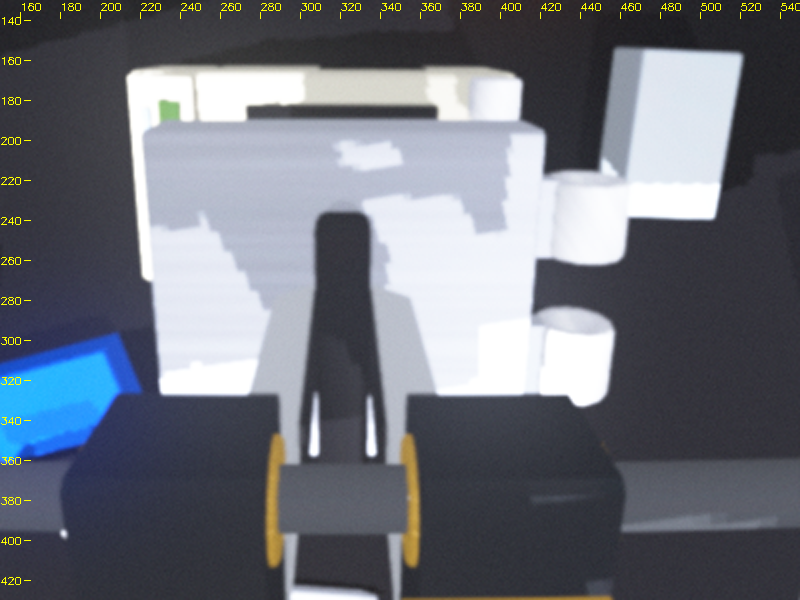

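Run:
```python
from h import *
np.set_printoptions(precision=4,suppress=True)
c=camera_info('wrist');t,y=now();a=np.radians(y)
V=lambda L:[(150+x/2,130+y/2) for x,y in L]
r=np.r_[back(c,V([(145,130),(543,131)]),.2497),back(c,V([(342,212)]),.2846),back(c,V([(588,262),(577,406)]),.2337)]-t
# cover frame coords rel. TCP: cover x=tool y dir yaw-90
print((np.c_[r[:,0]*np.sin(a)-r[:,1]*np.cos(a),r[:,0]*np.cos(a)+r[:,1]*np.sin(a)]*1000).round(1))
```

```text
[[-55.2  53. ]
 [ 57.8  52.8]
 [  0.9  38.1]
 [ 80.8   8. ]
 [ 82.5 -44.9]]
```

arm_command(plan=[{"grip": 1,"slide": [0,0.0005,0.06],"spin": 0},{"grip": 1,"slide": [0,0.0005,0.06],"spin": 0},{"grip": 1,"slide": [0,0,0.06],"spin": 0},{"grip": 1,"slide": [0,0,0.024],"spin": 0},{"grip": 1,"slide": [0,0,0.012],"spin": 0},{"grip": 1,"slide": [0,0,0],"spin": 0},{"grip": 1,"slide": [0,0,0],"spin": 0},{"grip": 1,"slide": [0,0,0],"spin": 0}])

```text
time: 9.75
tool_pos: [0.5521, 0.0381, 0.1781]
ee_rot: [3.14, -0.0, 1.412]
wrist_force: [-0.4, -0.0, -3.7]
width: 0.0138
finger_force: 30.0
```

Run:
```python
from h import *
print(*now(),sensors.get_obs()['wrist_force'],sensors.get_obs()['ee_rot']); plan(*now(),(.5509,.0383,.148,80.9,4))
```

```text
[0.55209806 0.03812269 0.17810792] 80.8753174719732 [-0.39377374 -0.03316212 -3.66234466] [ 3.13952930e+00 -1.44220001e-04  1.41154057e+00]
-0.0 -0.0003 0.0075 | -0.0
-0.0 -0.0003 0.0075 | -0.0
-0.0 -0.0003 0.0075 | -0.0
-0.0 -0.0003 0.0075 | -0.0
-0.0 -0.0003 0.0076 | -0.0
-0.0 -0.0003 0.0075 | -0.0
-0.0 -0.0003 0.0076 | -0.0
-0.0 -0.0003 0.0075 | -0.0
-> [0.5509 0.0383 0.148 ] 80.88
```

arm_command(plan=[{"grip": 1,"slide": [0,-0.001,0.008],"spin": 0},{"grip": 1,"slide": [0,0,0.008],"spin": 0},{"grip": 1,"slide": [0,0,0.008],"spin": 0},{"grip": 1,"slide": [0,0,0.008],"spin": 0},{"grip": 1,"slide": [0,0,0.008],"spin": 0},{"grip": 1,"slide": [0,0,0.008],"spin": 0},{"grip": 1,"slide": [0,0,0.006],"spin": 0},{"grip": 1,"slide": [0,0,0],"spin": 0},{"grip": 1,"slide": [0,0,0],"spin": 0}])

```text
time: 10.88
tool_pos: [0.5512, 0.0383, 0.1501]
ee_rot: [3.141, 0.0, 1.412]
wrist_force: [-0.0, -0.5, -3.5]
width: 0.0134
finger_force: 30.0
```

arm_command(plan=[{"grip": 1,"slide": [0,0,0.003],"spin": 0},{"grip": 1,"slide": [0,0,0.002],"spin": 0},{"grip": 1,"slide": [0,0,0],"spin": 0},{"grip": 1,"slide": [0,0,0],"spin": 0}])

```text
time: 11.38
tool_pos: [0.5511, 0.0382, 0.1479]
ee_rot: [3.141, 0.0, 1.412]
wrist_force: [-1.6, 0.2, -1.3]
width: 0.0139
finger_force: 30.0
```

Contact is just starting, so it is seated. I'll release, lift clear and head towards the pin.

Run:
```python
from h import *
t,y=now()
plan(np.array([.551,.0382,.148]),80.9,(.551,.0382,.20,80.9,30),(.54,.01,.33,81,55))
plan([.54,.01,.33],81,(.385,-.26,.27,-14,55))
```

```text
0.0 0.0 -0.052 | -0.0
0.0 0.0 -0.052 | -0.0
-> [0.551  0.0382 0.2   ] 80.9
-0.0197 -0.0043 -0.0867 | -0.01
-0.0197 -0.0043 -0.0867 | -0.01
-0.0198 -0.0043 -0.0866 | -0.0
-> [0.54 0.01 0.33] 81.0
-0.0306 -0.0117 0.0063 | 1.0
-0.0315 -0.009 0.0063 | 1.0
-0.0322 -0.0062 0.0063 | 1.0
-0.0326 -0.0033 0.0063 | 1.0
-0.0328 -0.0005 0.0063 | 1.0
-0.0327 0.0024 0.0063 | 1.0
-0.0324 0.0052 0.0063 | 1.0
-0.0318 0.008 0.0063 | 1.0
-0.0309 0.0107 0.0063 | 1.0
-0.0299 0.0134 0.0063 | 1.0
-0.0286 0.016 0.0063 | 1.0
-0.0271 0.0184 0.0063 | 1.0
-0.0254 0.0207 0.0063 | 1.0
-0.0235 0.0228 0.0064 | 1.0
-0.0214 0.0248 0.0063 | 1.0
-0.0192 0.0266 0.0064 | 1.0
-0.0168 0.0281 0.0063 | 1.0
-0.0143 0.0295 0.0064 | 1.0
-0.0117 0.0306 0.0063 | 1.0
-> [ 0.385 -0.26   0.27 ] -14.0
```

arm_command(plan=[{"grip": -1,"slide": [0,0,0],"spin": 0},{"grip": -1,"slide": [0,0,0],"spin": 0},{"grip": -1,"slide": [0,0,0],"spin": 0},{"grip": -1,"slide": [0,0,0],"spin": 0},{"grip": -1,"slide": [0,0,0],"spin": 0},{"grip": -1,"slide": [0,0,-0.06],"spin": 0},{"grip": -1,"slide": [0,0,-0.06],"spin": 0},{"grip": -1,"slide": [-0.02,0,-0.1],"spin": 0},{"grip": -1,"slide": [-0.02,0,-0.1],"spin": 0},{"grip": -1,"slide": [0,0,-0.05],"spin": 0}])

```text
time: 12.62
tool_pos: [0.5484, 0.0179, 0.3363]
ee_rot: [3.136, -0.0, 1.411]
wrist_force: [0.7, 1.2, 1.2]
width: 0.0936
finger_force: 0.0
```

Run:
```python
from h import *
import pickle
im,c,o=grab('wrist'); print(o['time'],*now(),o['width'])
cv2.imwrite('pics/w4raw.png',im); crop(im,150,550,70,370,2,'pics/w4.png'); pickle.dump(c,open('w4.pkl','wb'))
plan(*now(),(.385,-.26,.27,-14,58))
```

```text
12.625 [0.54911039 0.01809242 0.33904123] 80.8439432054256 0.09357473572779859
-0.0316 -0.0124 0.0073 | 1.0
-0.0326 -0.0096 0.0073 | 1.0
-0.0333 -0.0067 0.0073 | 1.0
-0.0338 -0.0038 0.0073 | 1.0
-0.034 -0.0008 0.0073 | 1.0
-0.0339 0.0021 0.0073 | 1.0
-0.0336 0.0051 0.0073 | 1.0
-0.033 0.008 0.0072 | 1.0
-0.0322 0.0109 0.0073 | 1.0
-0.0312 0.0136 0.0072 | 1.0
-0.0298 0.0163 0.0073 | 1.0
-0.0283 0.0188 0.0072 | 1.0
-0.0266 0.0212 0.0073 | 1.0
-0.0246 0.0235 0.0072 | 0.99
-0.0225 0.0255 0.0073 | 1.0
-0.0202 0.0273 0.0072 | 0.99
-0.0178 0.029 0.0073 | 1.0
-0.0152 0.0304 0.0072 | 0.99
-0.0124 0.0316 0.0073 | 1.0
-> [ 0.385 -0.26   0.27 ] -14.01
```

View pics/w4.png

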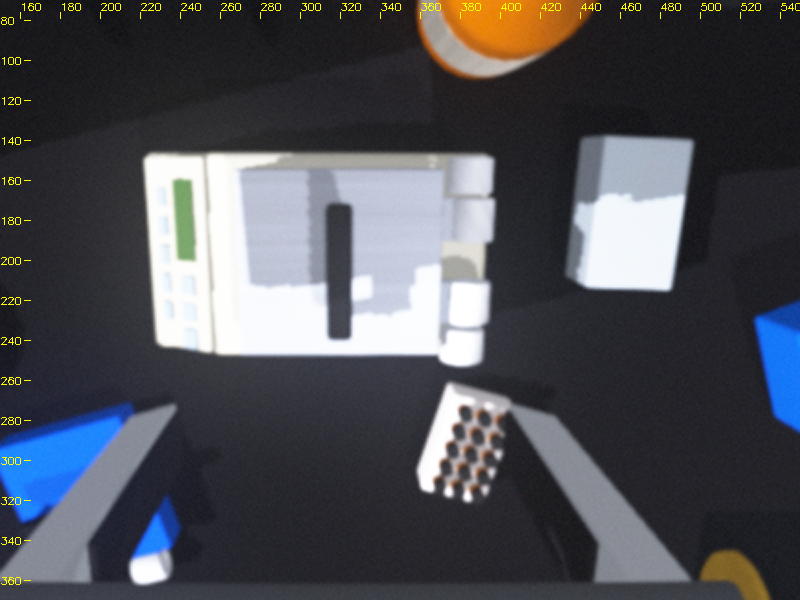

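arm_command(plan=[{"grip": -1,"slide": [-0.0316,-0.0124,0.007],"spin": 1},{"grip": -1,"slide": [-0.0326,-0.0096,0.007],"spin": 1},{"grip": -1,"slide": [-0.0333,-0.0067,0.007],"spin": 1},{"grip": -1,"slide": [-0.0338,-0.0038,0.007],"spin": 1},{"grip": -1,"slide": [-0.034,-0.0008,0.007],"spin": 1},{"grip": -1,"slide": [-0.0339,0.0021,0.007],"spin": 1},{"grip": -1,"slide": [-0.0336,0.0051,0.007],"spin": 1},{"grip": -1,"slide": [-0.033,0.008,0.007],"spin": 1},{"grip": -1,"slide": [-0.0322,0.0109,0.007],"spin": 1},{"grip": -1,"slide": [-0.0312,0.0136,0.007],"spin": 1}])

```text
time: 13.92
tool_pos: [0.4611, -0.1282, 0.2962]
ee_rot: [-3.141, 0.001, 0.536]
wrist_force: [0.3, -0.0, -0.3]
width: 0.094
finger_force: 0.0
```

arm_command(plan=[{"grip": -1,"slide": [-0.03,0.0163,0.007],"spin": 1},{"grip": -1,"slide": [-0.0283,0.019,0.007],"spin": 1},{"grip": -1,"slide": [-0.0266,0.021,0.007],"spin": 1},{"grip": -1,"slide": [-0.0246,0.0235,0.007],"spin": 1},{"grip": -1,"slide": [-0.0225,0.0255,0.007],"spin": 1},{"grip": -1,"slide": [-0.02,0.0273,0.007],"spin": 1},{"grip": -1,"slide": [-0.0178,0.029,0.007],"spin": 1},{"grip": -1,"slide": [-0.0152,0.03,0.007],"spin": 1},{"grip": -1,"slide": [-0.0124,0.0316,0.007],"spin": 1},{"grip": -1,"slide": [0,0,0],"spin": 0}])

```text
time: 15.18
tool_pos: [0.3832, -0.2596, 0.2647]
ee_rot: [-3.141, 0.002, -0.247]
wrist_force: [0.2, -1.1, 0.3]
width: 0.0941
finger_force: 0.0
```

Run:
```python
from h import *
import pickle
np.set_printoptions(precision=4,suppress=True)
im,c,o=grab('wrist'); print(o['time'],*now())
cv2.imwrite('pics/w5raw.png',im); pickle.dump(c,open('w5.pkl','wb'))
p=proj(c,[(.35,-.27,.008),(.52,-.32,.008)]);print(p)
crop(im,220,420,90,240,4,'pics/w5.png')
c=pickle.load(open('w4.pkl','rb'));x,y,a=.5509,.0383,np.radians(-9.1)
for L in[(77,50),(77,-50),(77,24),(77,-24)]:
    u=np.array(L)/1000; P=[x+u[0]*np.cos(a)-u[1]*np.sin(a),y+u[0]*np.sin(a)+u[1]*np.cos(a)]
    print(L,P,(proj(c,[P+[.099]])-[150,70])*2,(proj(c,[P+[.112]])-[150,70])*2)
```

```text
15.175 [ 0.3836 -0.2592  0.2651] -14.081873465400722
[[335.4182 236.4574]
 [343.0389  87.4397]]
(77, 50) [np.float64(0.6348387664825443), np.float64(0.07549251915895033)] [[470.8411 172.3858]] [[475.3426 172.8456]]
(77, -50) [np.float64(0.619022959757096), np.float64(-0.0232488615161408)] [[463.0032 340.1334]] [[466.9506 345.9039]]
(77, 24) [np.float64(0.6307266567339278), np.float64(0.04981976018342664)] [[468.7771 218.055 ]] [[473.1313 220.0363]]
(77, -24) [np.float64(0.6231350695057125), np.float64(0.0024238974593828976)] [[465.0112 298.5567]] [[469.0989 303.0849]]
```

View pics/w5.png

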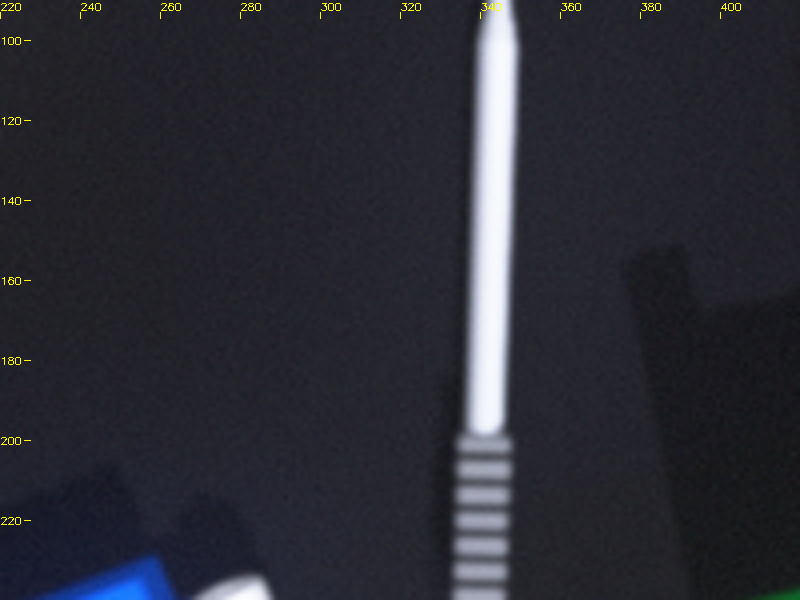

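Run:
```python
from h import *
import pickle
np.set_printoptions(precision=4,suppress=True)
c=pickle.load(open('w5.pkl','rb'))
V=lambda L:[(220+x/4,90+y/4) for x,y in L]
r=back(c,V([(485,435),(497.5,50)]),.0075); d=r[1]-r[0];print(r,np.degrees(np.arctan2(d[1],d[0])))
s=back(c,V([(485.5,438),(480,590)]),.016);d=s[0]-s[1];print(s,np.degrees(np.arctan2(d[1],d[0])))
im=cv2.imread('pics/w5raw.png');g=cv2.cvtColor(im,cv2.COLOR_BGR2GRAY)
# nose tip: rows along the column band where bright
for v in range(70,100,2): print(v,np.flatnonzero(g[v,300:400]>120)[[0,-1]]+300 if (g[v,300:400]>120).any() else None,end=' ')
print(); 
for v in range(196,300,1): print(v,int(g[v,334:342].mean()),end=' ')
```

```text
[[ 0.3953 -0.2884  0.0075]
 [ 0.5038 -0.3178  0.0075]] -15.169799576373194
[[ 0.3957 -0.2881  0.016 ]
 [ 0.3494 -0.2754  0.016 ]] -15.314263184621419
70 None 72 None 74 None 76 None 78 None 80 None 82 None 84 None 86 None 88 [343 346] 90 [342 347] 92 [342 347] 94 [341 347] 96 [341 348] 98 [340 348] 
196 155 197 147 198 134 199 130 200 142 201 146 202 126 203 90 204 83 205 116 206 147 207 155 208 142 209 111 210 84 211 102 212 139 213 156 214 154 215 129 216 91 217 88 218 123 219 152 220 156 221 138 222 102 223 84 224 115 225 149 226 160 227 149 228 118 229 87 230 102 231 139 232 160 233 157 234 131 235 92 236 93 237 130 238 158 239 166 240 159 241 130 242 81 243 46 244 38 245 37 246 38 247 38 248 38 249 36 250 37 251 38 252 38 253 37 254 38 255 38 256 38 257 38 258 38 259 38 260 37 261 38 262 38 263 38 264 38 265 38 266 37 267 37 268 37 269 38 270 38 271 38 272 37 273 37 274 39 275 38 276 37 277 38 278 37 279 38 280 38 281 37 282 38 283 37 284 38 285 37 286 37 287 38 288 38 289 37 290 37 291 38 292 38 293 38 294 37 295 38 296 37 297 36 298 36 299 37
```

Run:
```python
from h import *
import pickle
np.set_printoptions(precision=4,suppress=True)
c=pickle.load(open('w5.pkl','rb'))
e=back(c,[(339.6,241.8)],.016)[0];t=back(c,[(344.6,87)],.006)[0]
u=np.array([np.cos(np.radians(-15.2)),np.sin(np.radians(-15.2)),0])
print('end',e,'tip',t,np.linalg.norm((e-t)[:2]),'centre from end',e+.027*u,'from tip',t-.155*u)
gc=(e+.027*u+t-.155*u)/2;print(gc)
plan(*now(),(gc[0],gc[1],.10,-15.2,60),(gc[0],gc[1],.029,-15.2,40))
```

```text
end [ 0.3441 -0.2737  0.016 ] tip [ 0.5203 -0.3221  0.006 ] 0.18277484924041001 centre from end [ 0.3701 -0.2807  0.016 ] from tip [ 0.3707 -0.2814  0.006 ]
[ 0.3704 -0.2811  0.011 ]
-0.005 0.0163 0.1101 | 0.07
-0.0049 0.0163 0.1101 | 0.08
-0.0048 0.0164 0.11 | 0.07
-> [ 0.3704 -0.2811  0.1   ] -15.18
0.0 -0.0 0.071 | 0.0
0.0 -0.0 0.071 | 0.0
-> [ 0.3704 -0.2811  0.029 ] -15.18
```

Run:
```python
from h import *
import pickle
c=pickle.load(open('w5.pkl','rb')); np.set_printoptions(precision=4,suppress=True)
G=np.array([.3704,-.2811]);a=np.radians(-15.2)
def rel(P): d=P[:,:2]-G; return (np.c_[d@[np.cos(a),np.sin(a)],d@[np.sin(a),-np.cos(a)]]*1000).round(0)
print('green',rel(back(c,[(415,238)],.085)),rel(back(c,[(415,238)],.11)))
print('blue barrel',rel(back(c,[(287.5,236)],.014)))
s=camera_info('scene')
print('green scene top corners, barrels',rel(back(s,[(221,146),(185,133)],.099)),rel(back(s,[(218,160),(187,152)],0)))
crop(cv2.imread('pics/w5raw.png'),200,520,160,400,2.5,'pics/w5b.png')
```

```text
green [[-2. 74.]] [[ 4. 67.]]
blue barrel [[-22. -66.]]
green scene top corners, barrels [[-33.  76.]
 [ -2. 190.]] [[-40. 117.]
 [ -2. 213.]]
```

View pics/w5b.png

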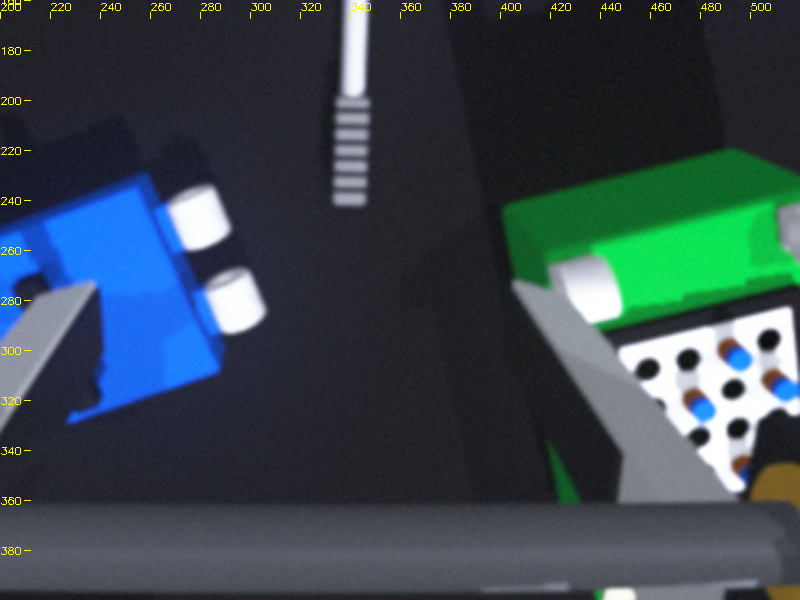

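Run:
```python
from h import *
import pickle
c=pickle.load(open('w5.pkl','rb'))
G=np.array([.3704,-.2811]);a=np.radians(-15.2)
def rel(P): d=P[:,:2]-G; return (np.c_[d@[np.cos(a),np.sin(a)],d@[np.sin(a),-np.cos(a)]]*1000).round(0).tolist()
print('barrel',rel(back(c,[(422,263),(448,286),(434,290),(440,262),(436,275)],.105)))
print('corner bottom',rel(back(c,[(401,242)],0)),'top',rel(back(c,[(405,277)],.085)))
```

```text
barrel [[-23.0, 78.0], [-48.0, 107.0], [-52.0, 93.0], [-22.0, 96.0], [-36.0, 93.0]]
corner bottom [[-31.0, 82.0]] top [[-46.0, 67.0]]
```

Run:
```python
from h import *
plan(*now(),(.3858,-.2853,.10,-15.2,58))
```

```text
0.0056 0.0165 0.1101 | 0.07
0.0057 0.0165 0.1101 | 0.08
0.0059 0.0165 0.11 | 0.07
-> [ 0.3858 -0.2853  0.1   ] -15.18
```

arm_command(plan=[{"grip": 0,"slide": [0.0056,0.0165,0.08],"spin": 0.07},{"grip": 0,"slide": [0.0056,0.0165,0.1],"spin": 0.08},{"grip": 0,"slide": [0.006,0.0165,0.09],"spin": 0.07},{"grip": 0,"slide": [0,0,0.06],"spin": 0},{"grip": 0,"slide": [0,0,0],"spin": 0},{"grip": 0,"slide": [0,0,0],"spin": 0},{"grip": 0,"slide": [0,0,0],"spin": 0}])

```text
time: 16.1
tool_pos: [0.3872, -0.2863, 0.1032]
ee_rot: [3.14, -0.004, -0.265]
wrist_force: [0.8, -0.6, -0.4]
width: 0.0472
finger_force: 0.0
```

Run:
```python
from h import *
print(*now(), sensors.get_obs()['ee_rot'],sensors.get_obs()['width'])
plan(*now(),(.3858,-.2853,.029,-15.2,25))
```

```text
[ 0.3872342  -0.28627791  0.10319283] -15.180301829720655 [ 3.13962621 -0.00376782 -0.26494625] 0.04721372744810911
-0.0011 -0.0004 0.0495 | 0.0
-0.0011 -0.0004 0.0494 | 0.0
-0.0011 -0.0003 0.0495 | 0.0
-> [ 0.3858 -0.2853  0.029 ] -15.18
```

arm_command(plan=[{"grip": 0,"slide": [-0.001,0,0.05],"spin": 0},{"grip": 0,"slide": [-0.001,0,0.05],"spin": 0},{"grip": 0,"slide": [-0.001,0,0.04],"spin": 0},{"grip": 0,"slide": [0,0,0.006],"spin": 0},{"grip": 0,"slide": [0,0,0],"spin": 0},{"grip": 0,"slide": [0,0,0],"spin": 0}])

```text
time: 16.85
tool_pos: [0.3855, -0.2859, 0.0295]
ee_rot: [3.14, -0.003, -0.266]
wrist_force: [0.4, 0.8, -0.2]
width: 0.0468
finger_force: 0.0
```

arm_command(plan=[{"grip": 1,"slide": [0,0,0],"spin": 0},{"grip": 1,"slide": [0,0,0],"spin": 0},{"grip": 1,"slide": [0,0,0],"spin": 0},{"grip": 1,"slide": [0,0,0],"spin": 0},{"grip": 1,"slide": [0,0,0],"spin": 0},{"grip": 1,"slide": [0,0,0],"spin": 0},{"grip": 1,"slide": [0,0,0],"spin": 0},{"grip": 1,"slide": [0,0,0],"spin": 0}])

```text
time: 17.85
tool_pos: [0.3846, -0.2851, 0.028]
ee_rot: [3.142, -0.0, -0.266]
wrist_force: [-0.3, 0.6, 0.6]
width: 0.0156
finger_force: 30.0
```

arm_command(plan=[{"grip": 1,"slide": [0,0,-0.02],"spin": 0},{"grip": 1,"slide": [0,0,-0.06],"spin": 0},{"grip": 1,"slide": [0,0,-0.08],"spin": 0},{"grip": 1,"slide": [0,0,-0.08],"spin": 0},{"grip": 1,"slide": [0,0,-0.08],"spin": 0},{"grip": 1,"slide": [0,0,-0.06],"spin": 0},{"grip": 1,"slide": [0,0,-0.02],"spin": 0},{"grip": 1,"slide": [0,0,0],"spin": 0}])

```text
time: 18.85
tool_pos: [0.3846, -0.2852, 0.228]
ee_rot: [3.141, -0.0, -0.266]
wrist_force: [-0.5, 0.1, -2.4]
width: 0.0155
finger_force: 30.0
```

Run:
```python
from h import *
np.set_printoptions(precision=4,suppress=True)
im,c,o=grab('wrist'); t,y=now(); print(o['time'],t,y,o['ee_rot'],o['width'])
cv2.imwrite('pics/w6raw.png',im); g=cv2.cvtColor(im,cv2.COLOR_BGR2GRAY)
a=np.radians(y); R_=R.from_euler('xyz',o['ee_rot']).as_matrix()
pr=lambda L:proj(c,[t+R_@np.array(q)/1000 for q in L])
ax=pr([(11,0,21),(139,0,21),(139,0,19),(139,0,23)]);print('expected shoulder, nose',ax)
for f in(.2,.4,.6,.8,.9,.95,1,1.02):
    u,v=ax[0]+(ax[1]-ax[0])*f; r=int(round(v)); w=np.flatnonzero(g[r,int(u)-25:int(u)+25]>130)+int(u)-25
    print(f,r,round(u,1),(w.min(),w.max()) if len(w) else None)
```

```text
18.85 [ 0.3842 -0.2848  0.2269] -15.22411584250155 [ 3.1413 -0.0004 -0.2656] 0.015500672129532527
expected shoulder, nose [[320.8492 273.808 ]
 [320.7281  19.7303]
 [320.7269  18.135 ]
 [320.7292  21.2877]]
0.2 223 320.8 (np.int64(313), np.int64(330))
0.4 172 320.8 (np.int64(312), np.int64(331))
0.6 121 320.8 (np.int64(312), np.int64(331))
0.8 71 320.8 (np.int64(311), np.int64(331))
0.9 45 320.7 (np.int64(311), np.int64(331))
0.95 32 320.7 (np.int64(314), np.int64(328))
1 20 320.7 (np.int64(316), np.int64(326))
1.02 15 320.7 None
```

Run:
```python
from h import *
np.set_printoptions(precision=4,suppress=True)
im=cv2.imread('pics/w6raw.png');c=camera_info('wrist');o=sensors.get_obs();t=o['tool_pos'];R_=R.from_euler('xyz',o['ee_rot']).as_matrix()
g=cv2.GaussianBlur(cv2.cvtColor(im,cv2.COLOR_BGR2GRAY),(1,9),0).astype(float)
for d in range(25,125,10):
    P=lambda z,s:proj(c,[t+R_@np.array((d,s,z))/1000])[0]
    v=P(20,0)[1]; r=int(round(v)); l=g[r]; bg=np.median(l[285:300]); hi=np.median(l[318:325]); th=(bg+hi)/2
    k=np.arange(295,350); i=np.flatnonzero(l[k]>th); a,b=k[i[0]],k[i[-1]]
    w=(b+(l[b]-th)/(l[b]-l[b+1]))-(a-(l[a]-th)/(l[a]-l[a-1]))
    ws=[P(z,5.5)[0]-P(z,-5.5)[0] for z in(15,20,25)]; ws=np.abs(ws)
    print(d,r,'w',round(w,2),ws.round(2),'z drop est',round(20+(w-ws[1])/(ws[2]-ws[0])*10,1))
s=camera_info('scene');print('wash base/top',back(s,[(148,195)],0),back(s,[(128,152)],.17),'jar',back(s,[(147,215)],.085))
plan(*now(),(.5921,-.1911,.27,80.9,30))
```

```text
25 251 w 19.83 [20.58 20.03 19.52] z drop est 22.0
35 233 w 19.56 [20.9  20.33 19.8 ] z drop est 27.1
45 215 w 19.73 [21.22 20.64 20.09] z drop est 28.0
55 196 w 20.57 [21.54 20.94 20.38] z drop est 23.2
65 177 w 19.17 [21.87 21.25 20.67] z drop est 37.3
75 157 w 19.26 [22.2  21.56 20.96] z drop est 38.7
85 136 w 20.68 [22.53 21.88 21.26] z drop est 29.4
95 116 w 19.39 [22.86 22.19 21.56] z drop est 41.4
105 94 w 21.79 [23.2  22.51 21.85] z drop est 25.3
115 72 w 21.03 [23.53 22.82 22.15] z drop est 33.0
wash base/top [[ 0.5001 -0.5021  0.    ]] [[ 0.4883 -0.514   0.17  ]] jar [[ 0.5973 -0.4114  0.085 ]]
0.0176 -0.0145 -0.0043 | -0.96
0.0188 -0.013 -0.0043 | -0.96
0.0198 -0.0114 -0.0043 | -0.96
0.0207 -0.0097 -0.0043 | -0.96
0.0214 -0.0079 -0.0043 | -0.96
0.022 -0.0061 -0.0043 | -0.96
0.0224 -0.0042 -0.0043 | -0.96
0.0227 -0.0023 -0.0043 | -0.96
0.0228 -0.0004 -0.0043 | -0.96
0.0227 0.0015 -0.0043 | -0.96
0.0225 0.0034 -0.0043 | -0.96
0.0222 0.0052 -0.0043 | -0.96
0.0217 0.0071 -0.0043 | -0.96
0.021 0.0089 -0.0043 | -0.96
0.0202 0.0106 -0.0043 | -0.96
0.0192 0.0122 -0.0044 | -0.96
0.0182 0.0138 -0.0043 | -0.97
0.0169 0.0153 -0.0044 | -0.96
0.0156 0.0166 -0.0043 | -0.97
0.0141 0.0179 -0.0044 | -0.96
-> [ 0.5921 -0.1911  0.27  ] 80.88
```

arm_command(plan=[{"grip": 1,"slide": [0.0176,-0.0145,-0.0045],"spin": -0.96},{"grip": 1,"slide": [0.0188,-0.013,-0.0045],"spin": -0.96},{"grip": 1,"slide": [0.0198,-0.0114,-0.0045],"spin": -0.96},{"grip": 1,"slide": [0.0207,-0.0097,-0.0045],"spin": -0.96},{"grip": 1,"slide": [0.0214,-0.008,-0.0045],"spin": -0.96},{"grip": 1,"slide": [0.022,-0.006,-0.0045],"spin": -0.96},{"grip": 1,"slide": [0.0224,-0.0042,-0.0045],"spin": -0.96},{"grip": 1,"slide": [0.0227,-0.0023,-0.0045],"spin": -0.96},{"grip": 1,"slide": [0.0228,-0.0004,-0.0045],"spin": -0.96},{"grip": 1,"slide": [0.0227,0.0015,-0.0045],"spin": -0.96}])

```text
time: 20.15
tool_pos: [0.4882, -0.2378, 0.2479]
ee_rot: [-3.138, 0.002, 0.575]
wrist_force: [-0.1, -0.2, -0.9]
width: 0.0157
finger_force: 30.0
```

arm_command(plan=[{"grip": 1,"slide": [0.0225,0.0034,-0.0045],"spin": -0.96},{"grip": 1,"slide": [0.0222,0.0052,-0.0045],"spin": -0.96},{"grip": 1,"slide": [0.0217,0.007,-0.0045],"spin": -0.96},{"grip": 1,"slide": [0.021,0.009,-0.0045],"spin": -0.96},{"grip": 1,"slide": [0.02,0.0106,-0.0045],"spin": -0.96},{"grip": 1,"slide": [0.0192,0.0122,-0.0045],"spin": -0.96},{"grip": 1,"slide": [0.0182,0.0138,-0.0045],"spin": -0.96},{"grip": 1,"slide": [0.017,0.0153,-0.0045],"spin": -0.96},{"grip": 1,"slide": [0.0156,0.0166,-0.0045],"spin": -0.96},{"grip": 1,"slide": [0.0141,0.018,-0.0045],"spin": -0.96}])

```text
time: 21.4
tool_pos: [0.5923, -0.1911, 0.2702]
ee_rot: [-3.137, -0.001, 1.413]
wrist_force: [0.5, 0.3, -1.0]
width: 0.0161
finger_force: 30.0
```

Run:
```python
from h import *
print(*now(),sensors.get_obs()['time']);plan(*now(),(.5921,-.1911,.145,80.9,40),(.5921,-.1911,.1205,80.9,15))
```

```text
[ 0.59226191 -0.19111044  0.27017523] 80.93456085337539 21.4
-0.0 -0.0001 0.0626 | 0.0
-0.0 -0.0001 0.0626 | 0.0
-0.0 -0.0001 0.0626 | 0.0
-0.0 -0.0 0.0626 | 0.01
-> [ 0.5921 -0.1911  0.145 ] 80.88
-0.0 -0.0 0.0245 | -0.0
-0.0 -0.0 0.0245 | -0.0
-> [ 0.5921 -0.1911  0.1205] 80.88
```

arm_command(plan=[{"grip": 1,"slide": [0,0,0.06],"spin": 0},{"grip": 1,"slide": [0,0,0.07],"spin": 0},{"grip": 1,"slide": [0,0,0.07],"spin": 0},{"grip": 1,"slide": [0,0,0.06],"spin": 0},{"grip": 1,"slide": [0,0,0.028],"spin": 0},{"grip": 1,"slide": [0,0,0.012],"spin": 0},{"grip": 1,"slide": [0,0,0],"spin": 0},{"grip": 1,"slide": [0,0,0],"spin": 0}])

```text
time: 22.4
tool_pos: [0.5933, -0.1918, 0.1246]
ee_rot: [3.139, 0.001, 1.41]
wrist_force: [0.6, -0.5, -1.0]
width: 0.0154
finger_force: 30.0
```

Run:
```python
from h import *
np.set_printoptions(precision=4,suppress=True)
im,c,o=grab('wrist'); t,y=now(); print(o['time'],t,y,o['ee_rot'])
cv2.imwrite('pics/w7raw.png',im)
H=np.array([.6269,.0261,.099]);u=np.array([.158,.9874,0])
print('tip expect',proj(c,[t+u*.140-[0,0,.020],t+u*.140-[0,0,.0225]]),'barrel outer face axis/top',proj(c,[H-.06*u,H-.06*u+[0,0,.013],H-.04*u]))
crop(im,200,440,0,180,3.3,'pics/w7.png')
plan(t,y,(.6155,-.0450,.1205,80.9,15))
```

```text
22.4 [ 0.5933 -0.1918  0.1246] 80.7775612840114 [3.1389 0.0007 1.4099]
tip expect [[318.2187  12.6352]
 [318.25    14.7128]] barrel outer face axis/top [[315.4741 -30.4259]
 [315.062  -45.7556]
 [315.2381 -78.4286]]
0.0297 -0.0003 0.0008 | -0.0
0.0297 -0.0003 0.0008 | -0.0
0.0297 -0.0003 0.0008 | -0.0
0.0297 -0.0003 0.0008 | -0.0
0.0297 -0.0003 0.0008 | -0.0
0.0297 -0.0003 0.0008 | -0.0
0.0297 -0.0003 0.0009 | -0.01
0.0297 -0.0003 0.0008 | -0.0
0.0297 -0.0004 0.0009 | -0.01
0.0297 -0.0003 0.0008 | -0.0
-> [ 0.6155 -0.045   0.1205] 80.88
```

View pics/w7.png

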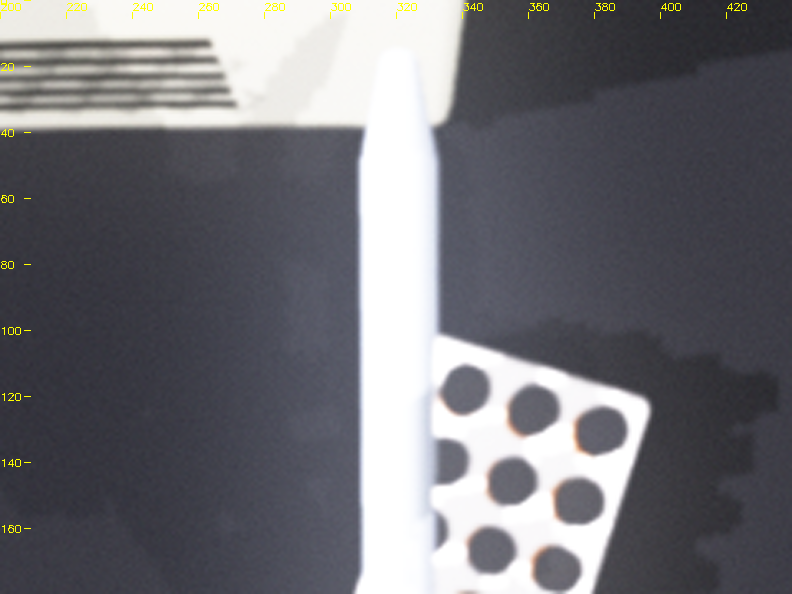

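arm_command(plan=[{"grip": 1,"slide": [0,0,0.006],"spin": 0},{"grip": 1,"slide": [0,0,0],"spin": 0},{"grip": 1,"slide": [0,0,0],"spin": 0},{"grip": 1,"slide": [0,0,0],"spin": 0}])

```text
time: 22.95
tool_pos: [0.5925, -0.1915, 0.12]
ee_rot: [3.142, 0.0, 1.41]
wrist_force: [-0.8, -0.0, -0.7]
width: 0.0158
finger_force: 30.0
```

Run:
```python
from h import *
np.set_printoptions(precision=4,suppress=True)
T=[];Y=[]
for i in range(6):
    snapshot('wrist'); t,y=now(); T.append(t);Y.append(y)
print(np.array(T),np.array(Y)); t=np.mean(T,0);y=np.mean(Y)
print(t,y);plan(t,y,(.5921+.0079,-.1911+.0494,.1203,80.9,15),(.6155,-.0450,.1203,80.9,15))
```

```text
[[ 0.5925 -0.1915  0.12  ]
 [ 0.5925 -0.1915  0.12  ]
 [ 0.5925 -0.1915  0.12  ]
 [ 0.5925 -0.1915  0.12  ]
 [ 0.5925 -0.1915  0.12  ]
 [ 0.5925 -0.1915  0.12  ]] [80.7825 80.7808 80.777  80.7822 80.7818 80.7775]
[ 0.5925 -0.1915  0.12  ] 80.78031375890298
0.0252 -0.0003 -0.0001 | -0.01
0.0252 -0.0003 -0.0002 | -0.0
0.0251 -0.0003 -0.0001 | -0.01
0.0252 -0.0002 -0.0002 | -0.0
-> [ 0.6    -0.1417  0.1203] 80.88
0.028 -0.0 0.0 | -0.0
0.028 -0.0 0.0 | -0.0
0.028 -0.0 0.0 | -0.0
0.028 -0.0 0.0 | -0.0
0.0279 -0.0 0.0 | -0.0
0.028 -0.0 0.0 | -0.0
0.0279 -0.0 0.0 | -0.0
-> [ 0.6155 -0.045   0.1203] 80.88
```

arm_command(plan=[{"grip": 1,"slide": [0.015,-0.001,-0.0006],"spin": -0.02},{"grip": 1,"slide": [0.02,0,0],"spin": 0},{"grip": 1,"slide": [0.02,0,0],"spin": 0},{"grip": 1,"slide": [0.015,0,0],"spin": 0},{"grip": 1,"slide": [0.015,0,0],"spin": 0},{"grip": 1,"slide": [0.01,0,0],"spin": 0},{"grip": 1,"slide": [0,0,0],"spin": 0},{"grip": 1,"slide": [0,0,0],"spin": 0}])

```text
time: 24.25
tool_pos: [0.5995, -0.1445, 0.1203]
ee_rot: [-3.141, -0.0, 1.412]
wrist_force: [-1.2, 0.7, -0.2]
width: 0.0158
finger_force: 30.0
```

arm_command(plan=[{"grip": 1,"slide": [0.012,0,0],"spin": 0},{"grip": 1,"slide": [0.014,0,0],"spin": 0},{"grip": 1,"slide": [0.014,0,0],"spin": 0},{"grip": 1,"slide": [0.014,0,0],"spin": 0},{"grip": 1,"slide": [0.014,0,0],"spin": 0},{"grip": 1,"slide": [0.012,0,0],"spin": 0},{"grip": 1,"slide": [0,0,0],"spin": 0},{"grip": 1,"slide": [0,0,0],"spin": 0}])

```text
time: 25.25
tool_pos: [0.6059, -0.105, 0.1203]
ee_rot: [3.141, 0.0, 1.412]
wrist_force: [-0.2, 0.3, -0.7]
width: 0.0156
finger_force: 30.0
```

arm_command(plan=[{"grip": 1,"slide": [0.012,0,0],"spin": 0},{"grip": 1,"slide": [0.014,0,0],"spin": 0},{"grip": 1,"slide": [0.014,0,0],"spin": 0},{"grip": 1,"slide": [0.014,0,0],"spin": 0},{"grip": 1,"slide": [0.014,0,0],"spin": 0},{"grip": 1,"slide": [0.012,0,0],"spin": 0},{"grip": 1,"slide": [0.01,0,0],"spin": 0},{"grip": 1,"slide": [0,0,0],"spin": 0},{"grip": 1,"slide": [0,0,0],"spin": 0}])

```text
time: 26.38
tool_pos: [0.613, -0.0606, 0.1202]
ee_rot: [-3.141, 0.0, 1.412]
wrist_force: [-0.2, 0.2, -0.6]
width: 0.0156
finger_force: 30.0
```

arm_command(plan=[{"grip": 1,"slide": [0.012,0,0],"spin": 0},{"grip": 1,"slide": [0.012,0,0],"spin": 0},{"grip": 1,"slide": [0.004,0,0],"spin": 0},{"grip": 1,"slide": [0,0,0],"spin": 0},{"grip": 1,"slide": [0,0,0],"spin": 0}])

```text
time: 27.0
tool_pos: [0.6152, -0.0465, 0.1202]
ee_rot: [-3.141, -0.0, 1.412]
wrist_force: [-0.0, -0.2, -1.3]
width: 0.0156
finger_force: 30.0
```

arm_command(plan=[{"grip": 1,"slide": [0.002,0,0],"spin": 0},{"grip": 1,"slide": [0.001,0,0],"spin": 0},{"grip": 1,"slide": [0,0,0],"spin": 0},{"grip": 1,"slide": [0,0,0],"spin": 0}])

```text
time: 27.5
tool_pos: [0.6153, -0.0455, 0.1202]
ee_rot: [-3.141, 0.001, 1.411]
wrist_force: [-0.5, -1.0, -1.9]
width: 0.0153
finger_force: 30.0
```

Contact looks to be starting about where expected, so I'll creep on.

arm_command(plan=[{"grip": 1,"slide": [0.002,0,0],"spin": 0},{"grip": 1,"slide": [0.001,0,0],"spin": 0},{"grip": 1,"slide": [0,0,0],"spin": 0},{"grip": 1,"slide": [0,0,0],"spin": 0}])

```text
time: 28.0
tool_pos: [0.6154, -0.0454, 0.1202]
ee_rot: [-3.141, 0.003, 1.411]
wrist_force: [-2.6, -5.5, -0.5]
width: 0.0152
finger_force: 30.0
```

arm_command(plan=[{"grip": 1,"slide": [0.002,0,0],"spin": 0},{"grip": 1,"slide": [0.001,0,0],"spin": 0},{"grip": 1,"slide": [0,0,0],"spin": 0},{"grip": 1,"slide": [0,0,0],"spin": 0}])

```text
time: 28.5
tool_pos: [0.6154, -0.0453, 0.1202]
ee_rot: [-3.141, 0.006, 1.41]
wrist_force: [-2.0, -8.6, -0.8]
width: 0.0154
finger_force: 30.0
```

arm_command(plan=[{"grip": 1,"slide": [-0.003,0,0],"spin": 0},{"grip": 0,"slide": [0,0,0],"spin": 0},{"grip": 0,"slide": [0,0,0],"spin": 0},{"grip": 0,"slide": [0,0,0],"spin": 0},{"grip": 0,"slide": [0,0,0],"spin": 0},{"grip": 0,"slide": [0,0,-0.04],"spin": 0},{"grip": 0,"slide": [0,0,-0.08],"spin": 0},{"grip": 0,"slide": [-0.03,0,-0.1],"spin": 0},{"grip": 0,"slide": [-0.03,0,-0.1],"spin": 0},{"grip": 0,"slide": [0,0,-0.06],"spin": 0}])

```text
time: 29.75
tool_pos: [0.6113, -0.0742, 0.314]
ee_rot: [3.137, 0.0, 1.411]
wrist_force: [0.6, 0.7, -0.1]
width: 0.0469
finger_force: 0.0
```

Run:
```python
from h import *
im,c,o=grab('wrist'); t,y=now(); print(o['time'],t,y)
H=np.array([.6269,.0261,.099]);u=np.array([.158,.9874,0])
print((proj(c,[H-.114*u,H-.06*u,H+.06*u,H+.068*u])-[200,40])*2.5)
crop(im,200,520,40,280,2.5,'pics/w8.png')
```

```text
29.75 [ 0.61226387 -0.07392167  0.3179874 ] 80.85051787173293
[[297.72167324 477.64192729]
 [297.31437906 358.79365285]
 [296.33781814  62.83064767]
 [296.269811    41.5506971 ]]
```

View pics/w8.png

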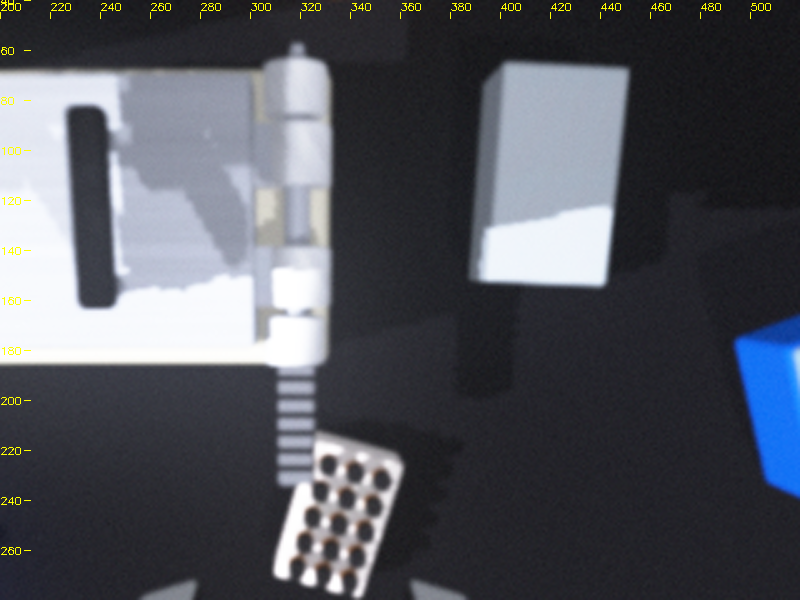

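The picture shows the pin through all four barrels: the grip is flush at the outer barrel (296,366), the nose sticks out at (297,45), and the cover is shut. I'll hand it in.

arm_command(plan=[{"grip": 0,"slide": [0,0,0],"spin": 0},{"grip": 0,"slide": [0,0,0],"spin": 0},{"grip": 0,"slide": [0,0,0],"spin": 0}])

```text
time: 30.18
tool_pos: [0.6104, -0.073, 0.3077]
ee_rot: [-3.137, -0.0, 1.412]
wrist_force: [0.6, 0.8, 0.2]
width: 0.0471
finger_force: 0.0
```

```bash
python3 -c "
from bench import ticket
print(ticket.close_job())"
```

```text
the job is handed in; nothing more can be done
None
```

The cover is back on the block heater and shut, the hinge pin is through all four barrels with its grip against the outer barrel, and I handed the job in at about 30 s; the hand-in did not report a verdict.

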